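Fill the indexing table, turn it to the third click and hold it

TASK

Two of the four nests on the indexing table are empty: put the two spare brass caps from the bench into them, lying flat inside the rings, and leave the caps that are already in place where they are. Then turn the bar knob in the middle clockwise (seen from above) from its rest to the third click, no farther, and finish while still gripping it there, because it springs back as soon as it is let go. Leave the amber tin and the doming block where they stand.

Things in the scene. Friction and masses are not known exactly. Their poses are not given: they have to be found in the camera images.
- table_base: fixed round grey housing of the indexing table, 184 mm in diameter, bolted to the bench; origin at the centre of its underside on the vertical turning axis, z up, its -x side carries the first (rest) of six engraved stop marks. On it, from 20 to 28 mm above the bench, turns a steel plate 152 mm in diameter with four nests and a bar knob in the middle; a dark line on the plate's rim points at the first mark at rest and passes to the next mark with each click
- plate (a joint): turn of plate and knob, rad: 0 at rest, growing clockwise seen from above; clicks every 24 degrees: 0.419, 0.838, 1.257 (third), 1.676, 2.094 (end stop). A spring returns it: 0.12 N m at rest, 0.17 at the third click. Clicks add a ripple of +-0.10 N m (resists most a quarter step past a click, 0.27 in all, then eases towards the next), too weak to keep it there. Grip with 40 N or more
- knob_grip (a point): middle of the bar of the black knob, on the turning axis, 58 mm above the bench; the bar is 44 mm long (along this frame's x axis), 14 mm thick (along y) and 28 mm tall (44 to 72 mm above the bench), on a 21 mm stem; it turns with the plate, so grip it across its thickness from above and turn
- nest0 (a point): floor centre of one of the four nests on the turning plate (turns with it); the nest is a raised dark steel ring, 47 mm outside, 39 mm inside, 4 mm high; the floor is 28 mm above the bench, so the rim is at 32 mm and a seated cap's top at 38 mm. The nests lie 51 mm from the plate's axis, 90 degrees apart, and two of them (they change) start empty
- nest1 (a point): floor centre of one of the four nests on the turning plate (turns with it); the nest is a raised dark steel ring, 47 mm outside, 39 mm inside, 4 mm high; the floor is 28 mm above the bench, so the rim is at 32 mm and a seated cap's top at 38 mm. The nests lie 51 mm from the plate's axis, 90 degrees apart, and two of them (they change) start empty
- nest2 (a point): floor centre of one of the four nests on the turning plate (turns with it); the nest is a raised dark steel ring, 47 mm outside, 39 mm inside, 4 mm high; the floor is 28 mm above the bench, so the rim is at 32 mm and a seated cap's top at 38 mm. The nests lie 51 mm from the plate's axis, 90 degrees apart, and two of them (they change) start empty
- nest3 (a point): floor centre of one of the four nests on the turning plate (turns with it); the nest is a raised dark steel ring, 47 mm outside, 39 mm inside, 4 mm high; the floor is 28 mm above the bench, so the rim is at 32 mm and a seated cap's top at 38 mm. The nests lie 51 mm from the plate's axis, 90 degrees apart, and two of them (they change) start empty
- cap_a: turned brass cap, a plain round disc 30 to 31 mm in diameter and 10 mm high, 40 g (varies by a third either way); origin at the centre of its underside, z up; grip it across its diameter. It starts in a nest
- cap_b: turned brass cap, a plain round disc 30 to 31 mm in diameter and 10 mm high, 40 g (varies by a third either way); origin at the centre of its underside, z up; grip it across its diameter. It starts in a nest
- cap_c: turned brass cap, a plain round disc 30 to 31 mm in diameter and 10 mm high, 40 g (varies by a third either way); origin at the centre of its underside, z up; grip it across its diameter. Spare, it starts flat on the bench right of the table
- cap_d: turned brass cap, a plain round disc 30 to 31 mm in diameter and 10 mm high, 40 g (varies by a third either way); origin at the centre of its underside, z up; grip it across its diameter. Spare, it starts flat on the bench right of the table
- amber_tin: round tin of amber wax, 51 mm across, 19 mm high, a bystander; origin at the centre of its underside
- doming_block: small steel block with round hollows, 34 mm cube, a bystander; origin at the centre of its underside
Things that resemble listed ones, but are neither listed nor needed, are in the scene too. What is shaped like the cap_b but purple is not meant. Leave any blue look-alike of the cap_d alone.

How it is judged (in metres and radians):
On the way:
1. a cap lies flat in each of the four nests, let go, with the plate still at rest (horizontal distance between any of cap_a, cap_b, cap_c, cap_d and nest0 below 0.0065 m and horizontal distance between any of cap_a, cap_b, cap_c, cap_d and nest1 below 0.0065 m and horizontal distance between any of cap_a, cap_b, cap_c, cap_d and nest2 below 0.0065 m and horizontal distance between any of cap_a, cap_b, cap_c, cap_d and nest3 below 0.0065 m and z of cap_a in the frame of table_base between 0.026 and 0.0298 m and angle between each of cap_a, cap_b, cap_c, cap_d's own z axis and vertical below 0.12 rad and z of cap_b in the frame of table_base between 0.026 and 0.0298 m and z of cap_c in the frame of table_base between 0.026 and 0.0298 m and z of cap_d in the frame of table_base between 0.026 and 0.0298 m and contact force between the fingers and cap_a below 0.05 N and contact force between the fingers and cap_b below 0.05 N and contact force between the fingers and cap_c below 0.05 N and contact force between the fingers and cap_d below 0.05 N and value of joint plate below 0.15 rad), for 0.2 s.
At the end, for the whole second after the job is handed in: a cap lies flat in every nest (centre within 6.5 mm of the nest's, underside within 1.8 mm of its floor, tilt under 0.12 rad, fingers off the caps), and the fingers hold the knob (over 2 N) with the plate still, within 0.12 rad of the third click (1.257 rad) (horizontal distance between any of cap_a, cap_b, cap_c, cap_d and nest0 below 0.0065 m and horizontal distance between any of cap_a, cap_b, cap_c, cap_d and nest1 below 0.0065 m and horizontal distance between any of cap_a, cap_b, cap_c, cap_d and nest2 below 0.0065 m and horizontal distance between any of cap_a, cap_b, cap_c, cap_d and nest3 below 0.0065 m and z of cap_a in the frame of table_base between 0.026 and 0.0298 m and angle between each of cap_a, cap_b, cap_c, cap_d's own z axis and vertical below 0.12 rad and z of cap_b in the frame of table_base between 0.026 and 0.0298 m and z of cap_c in the frame of table_base between 0.026 and 0.0298 m and z of cap_d in the frame of table_base between 0.026 and 0.0298 m and contact force between the fingers and cap_a below 0.05 N and contact force between the fingers and cap_b below 0.05 N and contact force between the fingers and cap_c below 0.05 N and contact force between the fingers and cap_d below 0.05 N and value of joint plate between 1.137 and 1.377 rad and velocity of joint plate between -0.05 and 0.05 rad/s and contact force between the fingers and plate above 2 N); the arm keeps its last pose, push and grip.
It fails at once if the knob is turned well past the third click, towards the fourth (value of joint plate above 1.5 rad).
It fails at once if a cap that was already in place is taken out of its nest (height (world z) of any of cap_a, cap_b above 0.034 m).
It fails at once if the amber tin or the doming block is pushed away or lifted (20 mm) (distance of any of amber_tin, doming_block from where it was at the start of the episode above 0.02 m).
It also fails if it takes over 61 s, if anything falls off the work surface, if the arm or the gripper's body presses on something with over 40 N, if the wrist force passes 120 N, or if a joint passes its speed limit or range.

ROBOT

A 6-joint arm with a two-finger parallel gripper is mounted at the origin on a cart in front of the work surface, level with it; the furniture and walls round the work are solid. World frame = base frame: x ahead of the robot, y to its left, z up, the work surface at z = 0. Lengths are in mm, angles in degrees, forces in N, time in s.
With the tool pointing down it reaches from about 425 to 925 mm from the base axis. Payload 12.5 kg.
Tool frame: the origin (TCP) lies midway between the tips of the shut fingers; the grasp point (between the pads) lies 19 mm behind it; z points along the fingers, y is the direction in which the jaws open and shut (so a half turn about z gives the same grasp; the last joint's range is limited). The gripper opens to 85 mm and grips with 20 to 120 N. Pads are 22 mm wide; open, the fingers measure 114 mm over their backs; the gripper's body (76 mm by 85 mm) begins 54 mm behind the grasp point. The pads swing forward as they close: fully open they stand 13 mm farther back than shut.
Start: joints at [-78.243, 28.126, 89.318, -0, 62.55, -6.05], TCP at [191.16, -595.065, 231.327] pointing down, gripper open.
Joint ranges: [-177.58, 177.58], [-47.91, 125.51], [2.72, 160], [-65.01, 245.01], [3.68, 167.84], [-153.87, 153.87]. Speed limits (degrees/s): [127.2, 127.2, 159.86, 180, 180, 180].

INTERFACE

Orientations are given as [roll, pitch, yaw] about the fixed x, y, z axes, in that order (R = Rz(yaw) Ry(pitch) Rx(roll)).
In Python, from workcell import env gives the robot as it stands. The module is installed in compiled form; this text tells all that it offers.
- The arm moves only by the tool move_arm, never from a script. Its argument "commands" is text: rows parted by semicolons, each of 7 numbers parted by spaces: the finger opening in mm, from 0 to 85.4, then the shift along the tool's x, y, z in mm, then the turn, a rotation vector about the tool's x, y, z in rad. In form: grip dx dy dz ax ay az; .... A call has 1 to 20 rows; each row shifts and turns the commanded pose from where the row before left it, along the tool's axes as they then stand; what a row does not reach is not made up. A row lasts 1/10 s, in which the tool goes at most 50 mm and 8.59 degrees, less where a joint would pass 70% of its speed; a pose out of reach is approached as far as the arm can. A call is refused whole if a number of a shift passes 50 or a number of a turn 0.15, either way. A call with a gripper value outside its range is refused whole. The fingers move at their own pace and stop on an object; "newtons" is the grip in N (left out, the last holds). Time passes only in rows, so rows that do not move let the fingers close. It gives the time, the measured TCP pose, the force and the opening at its end, in the units of the state.
- env.get_obs(): the state, without advancing time (a new reading comes with each control period).
- env.read_camera(name): name is "scene" or "top" or "wrist"; returns a dict with "image" (384x512x3 uint8, red, green, blue), "vfov" (degrees; the focal length in pixels is half the picture's height over the tangent of half this angle, whatever the lens; pixels are square), "cx", "cy" (the principal point, pixels), "camera_from_world" (4x4, takes a point from world to camera coordinates). Camera axes: x right, y down, z forward; pixel columns grow to the right and rows downward; lengths in mm; the calibration is good to about 2 mm. The wrist camera is an equidistant fisheye: a pixel r from the principal point sees the ray r / f radians off the axis. A picture is of the moment at which its call begins. There is no depth.
- env.close_job(): hands the job in, once; it reports no verdict.
Trained networks look in a picture, given as the dict that the camera call returned (one of the last four; its "shot" number tells which), for a name from the list of things; names that differ only in an ending like _2 or _b are one class to them, and where a whole thing is asked for, a point or a joint stands for the part that bears it (a point fixed in the world has none). Each returns a list of dicts, best first, with "conf" (0 to 1); they miss things now and then, are a little off and sometimes report something else, mostly with a low value. They report only what shows in the picture. A call takes as long as a camera call. They do not tell look-alikes from the thing itself.
- env.silhouettes(picture, name): "pixels" (384x512 bool, what is visible of it) and "bbox" ([left, top, right, bottom] in pixels, round what is visible of it).
The state is a dict: "clock": time; "joints": joint angles; "joint_vel": joint speeds; "effort": joint torques, N m; "tcp_pos": TCP position; "tcp_rot": TCP orientation; "ft_force": force on the tool from outside, world axes, zero at the start; "torque": the same for the moment, N m; "opening": finger opening in mm.
Only numpy, scipy, OpenCV 4.12 (cv2) and the standard library are available. Lean on these libraries where they do the work, as an engineer would, in place of code of your own. Each camera call takes 0.05 s, during which the arm holds its last target.

## Working session

There is one attempt and no reset: what is moved stays moved. The work goes in short steps, Python scripts to look and compute and a tool call to move; the robot and the scene stay as the last step left them, time stands still between calls to the robot, and variables do not carry over. Pictures are saved under pics/ and viewed, and the job is handed in when it is done.

Besides the shell and the picture viewer there is one more tool, called after "Emit:" as a command line: name --argument value ..., lists and objects as JSON in quotes. move_arm: Moves the arm, as the interface text tells. Its arguments: {"type":"object","properties":{"commands":{"type":"string"},"newtons":{"type":"number"}},"required":["commands"]}

```bash
mkdir -p pics
cat > h.py <<'E'
import numpy as np, cv2
from workcell import env
def snap(name,fn):
    p=env.read_camera(name); cv2.imwrite('pics/'+fn,p['image'][:,:,::-1]); return p
def f(p): return 192/np.tan(np.radians(p['vfov'])/2)
def ray(p,u,v):
    F=f(p); x=(u-p['cx']);y=(v-p['cy'])
    M=np.array(p['camera_from_world']);R=M[:3,:3];t=M[:3,3]
    if p.get('fish'):
        r=np.hypot(x,y);th=r/F; d=np.array([x/r*np.sin(th),y/r*np.sin(th),np.cos(th)]) if r>0 else np.array([0,0,1.])
    else: d=np.array([x/F,y/F,1])
    return -R.T@t, R.T@d
def onz(p,u,v,z):
    o,d=ray(p,u,v); return (o+d*(z-o[2])/d[2])[:2]
def proj(p,P):
    M=np.array(p['camera_from_world']);c=M[:3,:3]@np.array(P)+M[:3,3];F=f(p)
    if p.get('fish'):
        r=np.hypot(c[0],c[1]);th=np.arctan2(r,c[2]);return p['cx']+F*th*c[0]/r,p['cy']+F*th*c[1]/r
    return p['cx']+F*c[0]/c[2],p['cy']+F*c[1]/c[2]
E
python3 - <<'E'
from h import *
print(env.get_obs())
for n in ['top','scene','wrist']:
    p=snap(n,n+'0.png'); print(n,p['vfov'],p['cx'],p['cy'],np.round(p['camera_from_world'],3).tolist())
    if n=='wrist':p['fish']=1
    for k,z in [('cap_a',10),('table_base',20),('knob_grip',58),('amber_tin',19),('doming_block',34)]:
        for s in env.silhouettes(p,k):
            m=s['pixels'];v,u=np.nonzero(m)
            print(n,k,round(s['conf'],2),s['bbox'],u.mean().round(1),v.mean().round(1),m.sum(),onz(p,u.mean(),v.mean(),z).round(1), p['image'][m].mean(0).round())
E
```

```text
{'clock': 0.0, 'joints': array([-7.82406144e+01,  2.81641204e+01,  8.93522216e+01,  2.20006471e-04,
        6.25491535e+01, -6.05207757e+00]), 'joint_vel': array([-0.01614563, -0.05638735,  0.07532822,  0.04912825, -0.01700596,
        0.01794449]), 'effort': array([ 1.24166108e-03, -6.18448448e+01, -2.61588389e+01, -5.62955267e-05,
        4.15163653e-03,  1.45716552e-05]), 'tcp_pos': array([ 191.13434437, -594.80226966,  230.71543412]), 'tcp_rot': array([-1.79934890e+02, -7.09937688e-03,  1.78113576e+01]), 'ft_force': array([ 0.48920311, -0.22292712, -0.45264863]), 'torque': array([-0.03140532,  0.00515485, -0.01491978]), 'opening': 85.73891560579462}
top 48.345020868257244 261.465996806067 193.90035920566066 [[0.026, -1.0, -0.004, 27.833], [-0.996, -0.026, -0.082, 518.557], [0.082, 0.006, -0.997, 883.445], [0.0, 0.0, 0.0, 1.0]]
top cap_a 0.73 [243.6, 189.6, 261.9, 206.7] 252.6 197.5 163 [510.5  60. ] [146. 117.  66.]
top cap_a 0.69 [351.7, 103.7, 365.3, 120.3] 357.6 110.3 140 [ 706.4 -163.1] [ 18.  60. 134.]
top cap_a 0.57 [214.0, 190.7, 225.8, 202.2] 218.2 197.4 139 [508.8 133.8]
[... 1319 characters left out ...]
1 -169.5] [178. 153. 114.]
scene cap_a 0.47 [255.5, 116.8, 266.3, 127.2] 261.4 123.2 97 [ 700.4 -159.3] [ 79. 115. 173.]
scene table_base 0.83 [187.8, 179.0, 277.0, 256.6] 228.8 218.1 4678 [530.6 104.7] [176. 170. 160.]
scene knob_grip 0.72 [195.6, 184.1, 263.0, 244.4] 227.5 212.0 3035 [522.8 112.6] [184. 179. 167.]
scene amber_tin 0.64 [304.0, 223.3, 330.3, 250.9] 318.3 234.9 515 [373.1  -0.5] [190. 152.  80.]
scene doming_block 0.6 [276.1, 243.1, 298.6, 269.0] 287.6 257.6 411 [375.5  90. ] [162. 151. 137.]
wrist 65.70646984690485 252.97567033309898 194.07987357496148 [[0.306, -0.952, -0.0, -624.744], [-0.908, -0.292, 0.299, -37.726], [-0.284, -0.091, -0.954, 379.848], [0.0, 0.0, 0.0, 1.0]]
```

Run:
```python
import cv2,numpy as np
a=cv2.imread('pics/top0.png');b=cv2.imread('pics/scene0.png')
cv2.imwrite('pics/top0z.png',cv2.resize(a[90:290,180:400],None,fx=3,fy=3,interpolation=cv2.INTER_CUBIC)[:600,:660])
cv2.imwrite('pics/scene0z.png',cv2.resize(b[100:290,140:340],None,fx=3,fy=3,interpolation=cv2.INTER_CUBIC))
```

```text
(no output)
```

View pics/top0z.png

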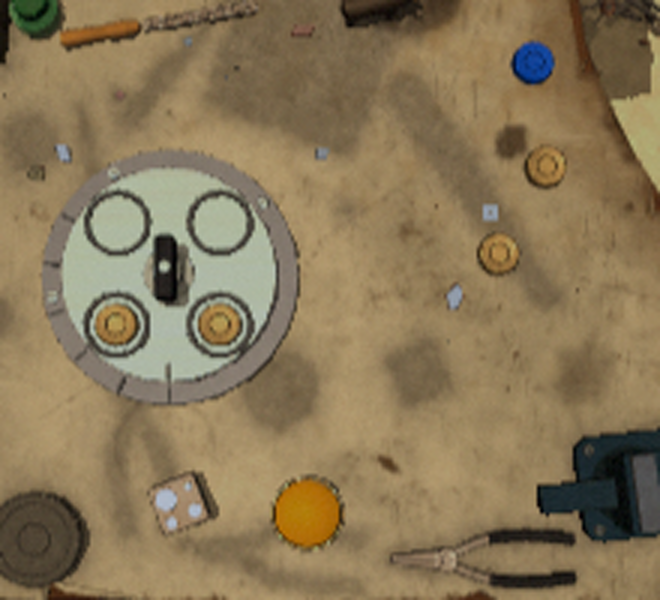

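View pics/scene0z.png

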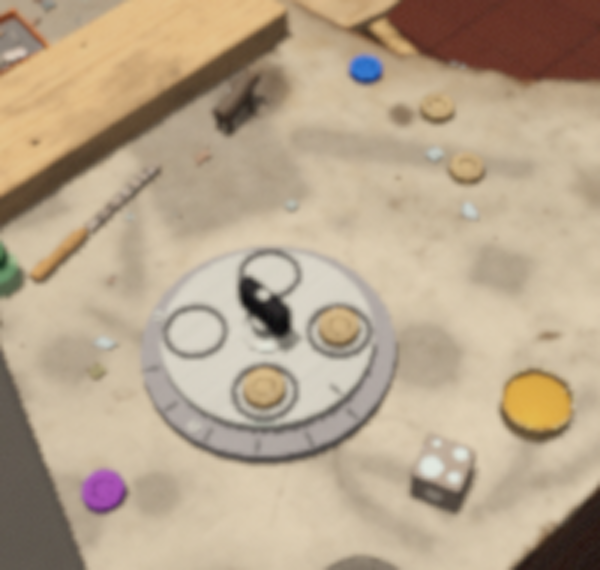

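View pics/top0.png

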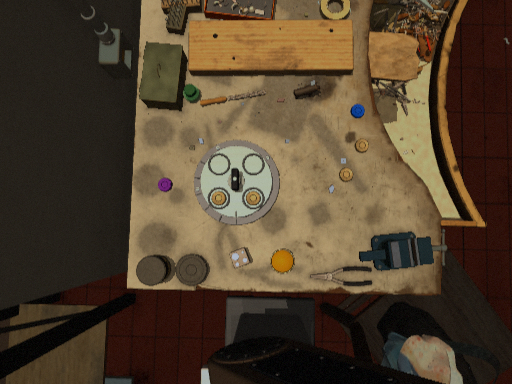

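Run:
```python
from h import *
from scipy.spatial.transform import Rotation as Ro
o=env.get_obs()
p=env.read_camera('wrist');M=np.array(p['camera_from_world']);c=-M[:3,:3].T@M[:3,3]
R=Ro.from_euler('xyz',o['tcp_rot'],degrees=True).as_matrix()
print('cam in tool',R.T@(c-o['tcp_pos'])); print(R.T@M[:3,:3].T, f(p))
p=env.read_camera('top'); q=env.read_camera('scene')
def brass(p):
    h=cv2.cvtColor(p['image'],cv2.COLOR_RGB2HSV)
    return h
for p,nm in((p,'top'),(q,'scene')):
    for k in ['cap_a']:
        for s in env.silhouettes(p,k):
            b=s['bbox'];u,v=(b[0]+b[2])/2,(b[1]+b[3])/2
            print(nm,onz(p,u,v,5).round(1),'nest',onz(p,u,v,33).round(1),p['image'][s['pixels']].mean(0).round())
# table edge by bbox
```

```text
cam in tool [  77.75201062   -0.28268954 -142.4146149 ]
[[ 4.92527049e-04 -9.54342392e-01 -2.98714507e-01]
 [ 9.99999869e-01  5.11315554e-04  1.52549514e-05]
 [ 1.38178927e-04 -2.98714475e-01  9.54342519e-01]] 297.3186396354542
top [ 710.6 -162.6] nest [ 702.5 -156.6] [ 22.  59. 126.]
top [531.8 253.2] nest [529.1 246.5] [100.  36. 104.]
top [ 568.9 -142.8] nest [ 565.  -137.4] [139. 107.  59.]
top [507.8 136.3] nest [505.9 133.2] [150. 118.  64.]
top [ 625.3 -176.6] nest [ 619.8 -170.1] [139. 105.  56.]
top [514.4  58. ] nest [512.2  57.3] [146. 119.  71.]
scene [516.7 118.1] nest [502.3 129.1] [184. 160. 121.]
scene [ 703.1 -161.2] nest [ 681.4 -139.3] [ 77. 114. 172.]
scene [ 560.1 -136.6] nest [ 544.  -115.7] [180. 155. 118.]
scene [518.4  46. ] nest [503.9  59.8] [181. 157. 119.]
scene [532.5 249.5] nest [517.4 255.5] [154.  83. 160.]
scene [548.5  86.3] nest [532.8  98.5] [184. 179. 167.]
```

Emit:
move_arm --commands "60 0 0 0 0 0 -0.15;60 0 0 0 0 0 -0.15;60 0 0 0 0 0 -0.15;60 0 0 0 0 0 -0.15;60 0 0 0 0 0 -0.15;60 0 0 0 0 0 -0.15;60 0 0 0 0 0 -0.15;60 0 0 0 0 0 -0.15;60 0 0 0 0 0 -0.06"

```text
clock: 2.05
tcp_pos: [191.2, -595.1, 231.3]
tcp_rot: [-180.0, 0.0, 90.3]
ft_force: [0.6, -0.2, -0.3]
opening: 60.2
```

Emit:
move_arm --commands "60 35 31 2 0 0 0;60 35 31 2 0 0 0;60 35 31 2 0 0 0;60 35 31 2 0 0 0;60 35 31 2 0 0 0;60 35 31 2 0 0 0;60 35 31 2 0 0 0;60 35 31 2 0 0 0;60 35 31 2 0 0 0;60 35 31 2 0 0 0;60 35 31 2 0 0 0;60 35 31 2 0 0 0;60 35 31 2 0 0 0;60 0 0 0 0 0 0;60 0 0 0 0 0 0"

```text
clock: 3.55
tcp_pos: [594.3, -139.2, 204.9]
tcp_rot: [-180.0, 0.0, 90.1]
ft_force: [-0.6, 0.6, -0.3]
opening: 60.0
```

```bash
cat > w.py <<'E'
from h import *
import sys
p=snap('wrist',sys.argv[1]);p['fish']=1
for s in env.silhouettes(p,'cap_a'):
    v,u=np.nonzero(s['pixels']);z=float(sys.argv[2])
    P=np.array([onz(p,a,b,z) for a,b in zip(u,v)])
    c,r=cv2.minEnclosingCircle(P.astype(np.float32))
    print(round(s['conf'],2),s['bbox'],'mean',P.mean(0).round(1),'circ',np.round(c,1),round(r,1),p['image'][s['pixels']].mean(0).round())
print(env.get_obs()['tcp_pos'],env.get_obs()['tcp_rot'])
E
python3 w.py w1.png 10
```

```text
0.87 [214.9, 156.6, 244.0, 184.5] mean [ 568.5 -138.1] circ [ 568.4 -138.1] 15.3 [160. 136.  98.]
0.65 [269.1, 183.1, 296.8, 208.9] mean [ 630.9 -171.7] circ [ 631.3 -171.9] 16.9 [129. 110.  81.]
0.62 [335.1, 180.4, 355.8, 199.2] mean [ 706.6 -160.4] circ [ 706.8 -160.4] 15.9 [ 58. 105. 192.]
0.56 [161.4, 0.0, 188.0, 14.6] mean [503.5  59.9] circ [503.4  64.4] 15.6 [168. 143. 103.]
0.19 [149.0, 1.1, 266.4, 32.8] mean [544.5  46.1] circ [539.6  65.1] 68.0 [205. 209. 199.]
[ 593.63102139 -140.7024253   205.28067318] [-1.79980822e+02  1.07262016e-02  8.99736196e+01]
```

View pics/w1.png

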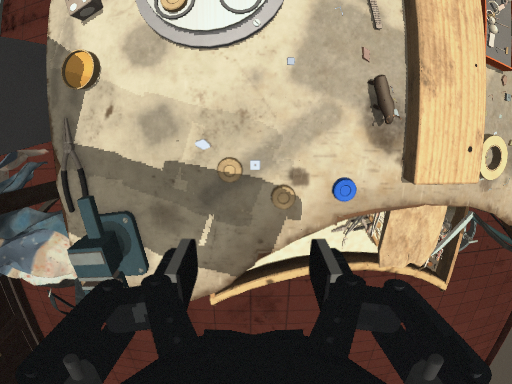

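Emit:
move_arm --commands "46 1.5 -26 37 0 0 0;46 0 0 37 0 0 0;46 0 0 37 0 0 0;46 0 0 37 0 0 0;46 0 0 37 0 0 0;46 0 0 0 0 0 0;46 0 0 0 0 0 0" --newtons 40

```text
clock: 4.35
tcp_pos: [567.9, -139.5, 20.9]
tcp_rot: [-180.0, -0.0, 89.9]
ft_force: [0.3, 0.6, 0.6]
opening: 45.8
```

```bash
python3 w.py w2.png 10
```

```text
0.92 [224.8, 211.4, 276.4, 260.0] mean [ 567.5 -136.1] circ [ 567.2 -136.4] 15.8 [93. 78. 56.]
0.84 [424.9, 239.5, 464.0, 280.6] mean [ 703.3 -159.2] circ [ 703.9 -159.4] 18.3 [ 41.  81. 154.]
0.77 [337.7, 258.1, 369.8, 283.3] mean [ 632.2 -160.9] circ [ 631.2 -162.3] 13.2 [123. 103.  74.]
[ 568.86613694 -139.44042748   22.34130586] [1.79851659e+02 5.95609561e-02 8.99516624e+01]
```

View pics/w2.png

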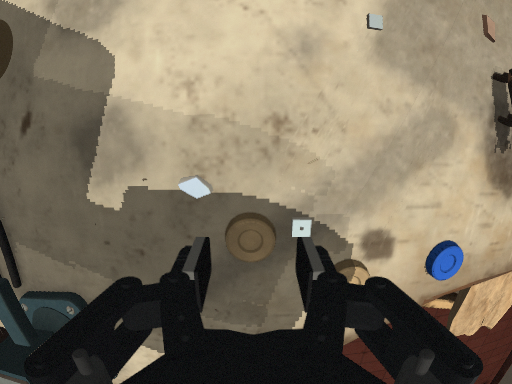

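```bash
cat >> h.py <<'E'
from scipy.optimize import least_squares
def cylfit(p,bbox,z0,r=15.25,h=10,x0=None):
    a=np.linspace(0,2*np.pi,60)
    def bb(c):
        P=[proj(p,(c[0]+r*np.cos(t),c[1]+r*np.sin(t),z)) for t in a for z in (z0,z0+h)]
        P=np.array(P);return np.r_[P.min(0),P.max(0)]
    s=least_squares(lambda c:bb(c)-np.array(bbox),x0,diff_step=1e-3)
    return s.x.round(1),s.fun.round(1)
E
python3 - <<'E'
from h import *
p=env.read_camera('wrist');p['fish']=1
for s in env.silhouettes(p,'cap_a')[:1]:
    print(s['bbox'],cylfit(p,s['bbox'],0,x0=[568,-137]))
E
```

```text
[423.9, 241.2, 460.4, 279.1] (array([ 708.7, -163.5]), array([-1.4, -2.3,  1.9,  2.7]))
```

Run:
```python
from h import *
p=env.read_camera('wrist');p['fish']=1
for s in env.silhouettes(p,'cap_a'):
    print(s['bbox'],cylfit(p,s['bbox'],0,x0=[568,-137]))
print(cylfit(p,[224.8,211.4,276.4,260],0,x0=[568,-137]))
```

```text
[224.5, 214.9, 271.0, 261.3] (array([ 567.2, -139.9]), array([-3. , -3. ,  3. ,  3.6]))
[423.3, 241.3, 461.2, 281.4] (array([ 709.1, -164. ]), array([-0.8, -1.2,  1. ,  1.4]))
[333.5, 257.3, 367.2, 283.3] (array([ 634.4, -165.6]), array([-6.7, -9.4,  7.5, 11.5]))
(array([ 568.8, -138.2]), array([-0.5, -2.2,  0.5,  2.5]))
```

Emit:
move_arm --commands "46 0.5 0 10 0 0 0;46 0 0 3 0 0 0;46 0 0 0 0 0 0;46 0 0 0 0 0 0"

```text
clock: 5.05
tcp_pos: [568.1, -138.0, 7.0]
tcp_rot: [-180.0, -0.0, 90.0]
ft_force: [-0.7, -0.1, 0.2]
opening: 45.8
```

Emit:
move_arm --commands "46 0 0 2 0 0 0;46 0 0 0 0 0 0"

```text
clock: 5.25
tcp_pos: [568.1, -138.1, 5.1]
tcp_rot: [-180.0, 0.0, 90.0]
ft_force: [0.1, 0.9, 0.7]
opening: 46.0
```

Emit:
move_arm --commands "46 0 0 2 0 0 0;46 0 0 0 0 0 0"

```text
clock: 5.45
tcp_pos: [568.1, -138.1, 3.1]
tcp_rot: [-180.0, -0.0, 90.0]
ft_force: [0.5, -0.4, -0.2]
opening: 45.8
```

Emit:
move_arm --commands "46 0 0 2 0 0 0;46 0 0 0 0 0 0"

```text
clock: 5.65
tcp_pos: [568.1, -138.0, 1.1]
tcp_rot: [-180.0, -0.0, 90.0]
ft_force: [0.3, 0.5, 0.2]
opening: 45.8
```

Emit:
move_arm --commands "46 0 0 1.5 0 0 0;46 0 0 0 0 0 0"

```text
clock: 5.85
tcp_pos: [568.1, -138.1, -0.4]
tcp_rot: [-180.0, 0.0, 90.0]
ft_force: [-0.4, -0.6, -0.3]
opening: 46.2
```

Emit:
move_arm --commands "46 0 0 1 0 0 0;46 0 0 0 0 0 0"

```text
clock: 6.05
tcp_pos: [568.1, -138.1, -1.3]
tcp_rot: [-180.0, 0.0, 90.0]
ft_force: [-0.6, -0.3, -0.4]
opening: 46.0
```

Emit:
move_arm --commands "46 0 0 1 0 0 0;46 0 0 0 0 0 0"

```text
clock: 6.25
tcp_pos: [568.2, -138.1, -2.2]
tcp_rot: [180.0, 0.0, 90.0]
ft_force: [0.5, 0.2, -0.4]
opening: 45.9
```

Emit:
move_arm --commands "46 0 0 1 0 0 0;46 0 0 0 0 0 0"

```text
clock: 6.45
tcp_pos: [568.2, -138.1, -2.3]
tcp_rot: [180.0, 0.0, 90.0]
ft_force: [-2.6, 0.7, 11.6]
opening: 46.3
```

Emit:
move_arm --commands "46 0 0 -6.5 0 0 0;46 0 0 0 0 0 0;20 0 0 0 0 0 0;20 0 0 0 0 0 0;20 0 0 0 0 0 0;20 0 0 0 0 0 0;20 0 0 0 0 0 0;20 0 0 0 0 0 0" --newtons 40

```text
clock: 7.25
tcp_pos: [568.2, -138.1, 3.5]
tcp_rot: [180.0, 0.0, 90.0]
ft_force: [-1.2, 0.2, 6.1]
opening: 26.6
```

```bash
python3 w.py w3.png 10
```

```text
0.87 [435.5, 255.4, 473.2, 296.1] mean [ 702.5 -158.5] circ [ 703.4 -158.7] 18.5 [ 38.  77. 150.]
0.73 [226.6, 223.8, 280.1, 281.1] mean [ 569.2 -135.9] circ [ 569.2 -136.5] 16.5 [89. 76. 55.]
[ 568.20826514 -138.1059473     3.51520579] [1.79991047e+02 9.91520757e-03 9.00061104e+01]
```

View pics/w3.png

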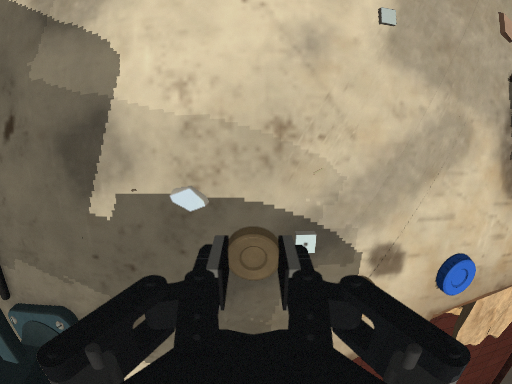

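Run:
```python
from h import *
p=env.read_camera('wrist');p['fish']=1
t=env.get_obs()['tcp_pos'];print(t,env.get_obs()['opening'],env.get_obs()['ft_force'])
for d in [(0,0,0),(0,0,1.2),(0,11,1.2),(0,-11,1.2),(15.3,0,1.2),(15.3,11,1.2),(15.3,11,20),(15.3,-11,1.2),(0,0,6.5),(0,15.3,6.5)]: print(d,np.round(proj(p,t+np.array(d)),1))
i=p['image'][200:330,180:330,::-1];cv2.imwrite('pics/w4.png',cv2.resize(i,None,fx=4,fy=4,interpolation=cv2.INTER_CUBIC))
for s in env.silhouettes(p,'cap_a'): print(s['bbox'],cylfit(p,s['bbox'],0,x0=[568,-137]))
```

```text
[ 568.1954578 -138.0897688    3.5007536] 26.287031322100958 [-0.51857322  0.6500844   6.90531779]
(0, 0, 0) [250.6 251.4]
(0, 0, 1.2) [250.6 252.4]
(0, 11, 1.2) [250.5 234. ]
(0, -11, 1.2) [250.6 269.7]
(15.3, 0, 1.2) [279.  252.3]
(15.3, 11, 1.2) [279.7 233.9]
(15.3, 11, 20) [283.  250.8]
(15.3, -11, 1.2) [278.2 269.5]
(0, 0, 6.5) [250.5 257.2]
(0, 15.3, 6.5) [250.4 230.7]
[435.5, 254.0, 473.9, 294.1] (array([ 707.3, -162.6]), array([-1.5, -2.4,  2.1,  3. ]))
[227.4, 223.9, 278.7, 281.2] (array([ 569.5, -138.5]), array([-3.5, -0.2,  3.5,  0.6]))
```

View pics/w4.png

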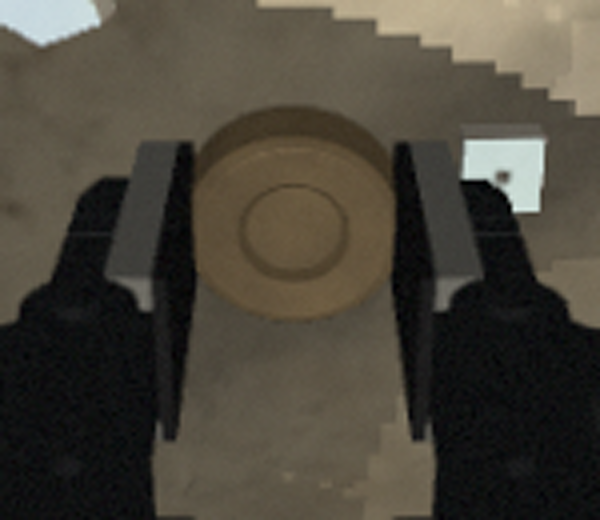

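Emit:
move_arm --commands "20 0 0 -5 0 0 0;20 0 0 -10 0 0 0;20 0 0 -20 0 0 0;20 0 0 -20 0 0 0;20 0 0 -20 0 0 0;20 0 0 0 0 0 0;20 0 0 0 0 0 0"

```text
clock: 8.15
tcp_pos: [568.2, -138.1, 78.6]
tcp_rot: [180.0, 0.0, 90.0]
ft_force: [-0.1, 0.0, -1.1]
opening: 26.2
```

Run:
```python
from h import *
p=snap('wrist','w5f.png');p['fish']=1
t=env.get_obs()['tcp_pos'];print(t,env.get_obs()['opening'],env.get_obs()['ft_force'])
i=p['image'][180:330,170:340,::-1];cv2.imwrite('pics/w5.png',cv2.resize(i,None,fx=4,fy=4,interpolation=cv2.INTER_CUBIC))
for s in env.silhouettes(p,'cap_a'): print(s['bbox'],cylfit(p,s['bbox'],t[2]-3.5,x0=[568,-137]))
```

```text
[ 567.90258731 -137.99403697   77.96565235] 26.70343482285012 [-0.84898577  0.35867466 -1.30597688]
[225.4, 225.6, 279.0, 279.5] (array([ 569. , -138.8]), array([-2.2, -1.7,  2.2,  2.2]))
[310.0, 225.7, 347.5, 259.6] (array([ 610.9, -134. ]), array([ -9.8, -10.7,  10.6,  13.2]))
[395.6, 217.7, 424.4, 244.9] (array([ 661.9, -128.9]), array([-10.1, -12.4,  12.7,  14.8]))
```

View pics/w5.png

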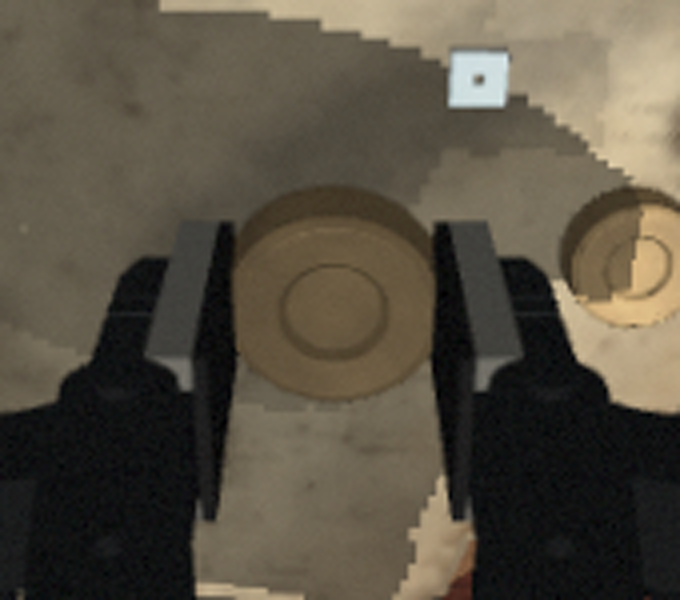

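Emit:
move_arm --commands "20 30 -4 -24 0 0 0;20 38 -4 -20 0 0 0;20 40 -5 -14 0 0 0;20 40 -5 -14 0 0 0;20 40 -5 0 0 0 0;20 0 0 0 0 0 0;20 0 0 0 0 0 0"

```text
clock: 8.95
tcp_pos: [544.8, 50.7, 149.6]
tcp_rot: [-179.9, 0.0, 90.1]
ft_force: [0.3, 0.4, 0.6]
opening: 26.6
```

Run:
```python
from h import *
p=snap('wrist','w6.png');p['fish']=1
t=env.get_obs()['tcp_pos'];print(t,env.get_obs()['opening'],env.get_obs()['ft_force'])
for s in env.silhouettes(p,'cap_a'): print(s['bbox'],s['conf'],cylfit(p,s['bbox'],28,x0=[512,60]))
np.savez('p6.npz',**{k:v for k,v in p.items()})
```

```text
[545.01530459  49.81137227 149.56380126] 26.095752947257104 [ 0.33659027 -0.34750074 -0.65381429]
[193.1, 82.1, 228.1, 120.2] 0.96 (array([509.4, 130.5]), array([-0.7,  1.4,  0.7, -1.3]))
[228.0, 224.6, 275.7, 281.0] 0.9 (array([545.1, -13.5]), array([  8.2,  11.6,  -8.2, -13. ]))
[197.1, 165.7, 230.3, 199.0] 0.58 (array([510.5,  57.7]), array([-0.7, -1. ,  0.7,  1. ]))
[170.7, 54.5, 337.7, 219.6] 0.43 (array([546.9,  99.2]), array([ 65.6,  64.3, -65.7, -65. ]))
```

View pics/w6.png

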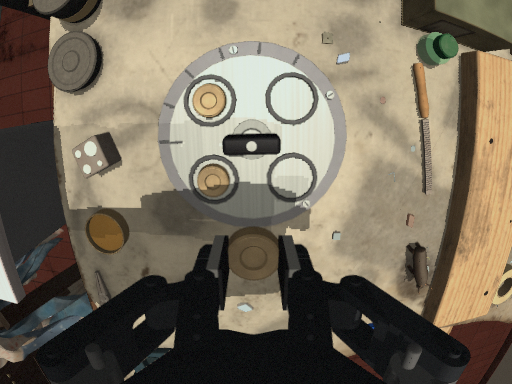

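```bash
cat > rings.py <<'E'
from h import *
def rings(p,seed=(545,95),ang0=0,bar=True):
    g=cv2.cvtColor(p['image'],cv2.COLOR_RGB2GRAY).astype(float)
    a=np.linspace(0,2*np.pi,72,endpoint=False)
    def samp(pts): 
        P=np.array([proj(p,q) for q in pts],np.float32)
        return cv2.remap(g.astype(np.float32),P[:,0].reshape(1,-1),P[:,1].reshape(1,-1),cv2.INTER_LINEAR)[0]
    out=[]
    def score(c):
        mid=samp([(c[0]+21.5*np.cos(t),c[1]+21.5*np.sin(t),32) for t in a])
        o=samp([(c[0]+26*np.cos(t),c[1]+26*np.sin(t),28) for t in a])
        return np.minimum(o-mid,60).sum()
    from scipy.optimize import minimize
    def tot(x):
        s=0
        for k in range(4):
            th=x[2]+np.pi/4+k*np.pi/2
            s+=score((x[0]+51*np.cos(th),x[1]+51*np.sin(th)))
        return -s
    best=None
    for dx in (-4,0,4):
      for dy in (-4,0,4):
        r=minimize(tot,[seed[0]+dx,seed[1]+dy,ang0],method='Nelder-Mead',options=dict(initial_simplex=[[seed[0]+dx,seed[1]+dy,ang0],[seed[0]+dx+3,seed[1]+dy,ang0],[seed[0]+dx,seed[1]+dy+3,ang0],[seed[0]+dx,seed[1]+dy,ang0+.06]]))
        if best is None or r.fun<best.fun: best=r
    x=best.x;print('centre',x[:2].round(2),'ang',np.degrees(x[2]).round(2),best.fun)
    for k in range(4):
        th=x[2]+np.pi/4+k*np.pi/2;c0=np.array((x[0]+51*np.cos(th),x[1]+51*np.sin(th)))
        r=minimize(lambda c:-score(c),c0,method='Nelder-Mead')
        print(k,c0.round(1),'indep',r.x.round(1),-r.fun)
E
python3 - <<'E'
from rings import *
d=np.load('p6.npz');p={k:d[k] for k in d.files};p['cx']=float(p['cx']);p['cy']=float(p['cy'])
rings(p)
q=env.read_camera('top');rings(q);q=env.read_camera('scene');rings(q)
E
```

```text
centre [544.84  96.43] ang 1.56 -16661.2109375
0 [579.9 133.5] indep [578.1 132.6] 4320.0
1 [507.8 131.5] indep [509.4 131.2] 4317.0205078125
2 [509.8  59.4] indep [509.8  59.4] 3799.583984375
3 [581.9  61.4] indep [581.9  61.4] 4277.3984375
centre [543.9 114.4] ang -3.72 -1348.376953125
0 [582.2 148. ] indep [602.3 153.6] 917.3740234375
1 [510.2 152.7] indep [510.9 152.4] 866.9130859375
2 [505.6  80.8] indep [499.7  80.7] 31.4853515625
3 [577.5  76.1] indep [561.2  70.5] 305.09765625
centre [541.09  95.14] ang 1.58 -9805.2138671875
0 [576.1 132.2] indep [575.7 132.3] 3151.6748046875
1 [504.  130.2] indep [504.4 130.1] 2993.4052734375
2 [506.   58.1] indep [506.4  58.4] 2730.9814453125
3 [578.1  60.1] indep [577.4  60.8] 1030.04296875
```

Emit:
move_arm --commands "20 41.5 17.5 0 0 0 0;20 41.5 17 0 0 0 0;20 0 0 40 0 0 0;20 0 0 40 0 0 0;20 0 0 14 0 0 0;20 0 0 0 0 0 0;20 0 0 0 0 0 0"

```text
clock: 9.85
tcp_pos: [580.4, 132.4, 57.3]
tcp_rot: [179.9, -0.0, 89.9]
ft_force: [0.4, 0.7, -0.4]
opening: 26.2
```

```bash
cat > lk.py <<'E'
from rings import *
import sys
p=snap('wrist',sys.argv[1]);p['fish']=1
o=env.get_obs();print(o['tcp_pos'],o['opening'],o['ft_force'])
rings(p)
i=p['image'][60:330,110:400,::-1];cv2.imwrite('pics/z'+sys.argv[1],cv2.resize(i,None,fx=2.2,fy=2.2,interpolation=cv2.INTER_CUBIC))
E
python3 lk.py w7.png
```

```text
[580.61655491 132.48193166  57.84361341] 26.31014775404261 [ 0.35398234  0.18003356 -0.41684495]
centre [544.29  96.44] ang 1.74 -7709.8173828125
0 [579.2 133.6] indep [578.7 132.4] 2326.5869140625
1 [507.1 131.4] indep [507.5 131.2] 3929.3701171875
2 [509.3  59.3] indep [541.7  61.2] 475.767578125
3 [581.4  61.5] indep [581.3  61.8] 1572.1923828125
```

View pics/zw7.png

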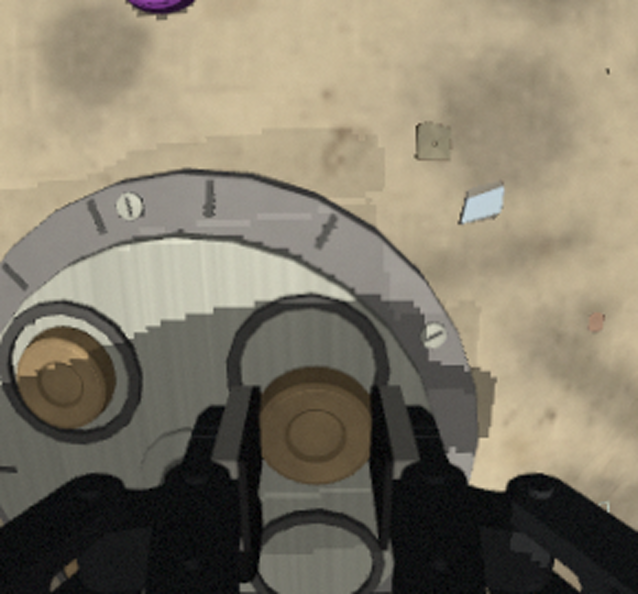

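Emit:
move_arm --commands "20 1.3 -1.8 0 0 0 0;20 0 0 10 0 0 0;20 0 0 10 0 0 0;20 0 0 0 0 0 0;20 0 0 0 0 0 0"

```text
clock: 10.4
tcp_pos: [577.7, 134.2, 35.8]
tcp_rot: [-180.0, 0.0, 90.0]
ft_force: [0.5, -0.6, -0.2]
opening: 26.3
```

```bash
python3 lk.py w8.png
```

```text
[577.87989916 134.2195816   36.13305134] 26.46282838680279 [ 0.12684975 -0.24012894  0.17963202]
centre [543.98  96.19] ang 1.25 -6415.01953125
0 [579.2 133. ] indep [578.9 133. ] 2402.8818359375
1 [507.1 131.5] indep [507.3 131.2] 3281.8291015625
2 [508.7  59.3] indep [545.3  62. ] 470.431640625
3 [580.8  60.9] indep [578.6  63.8] 1104.546875
```

View pics/zw8.png

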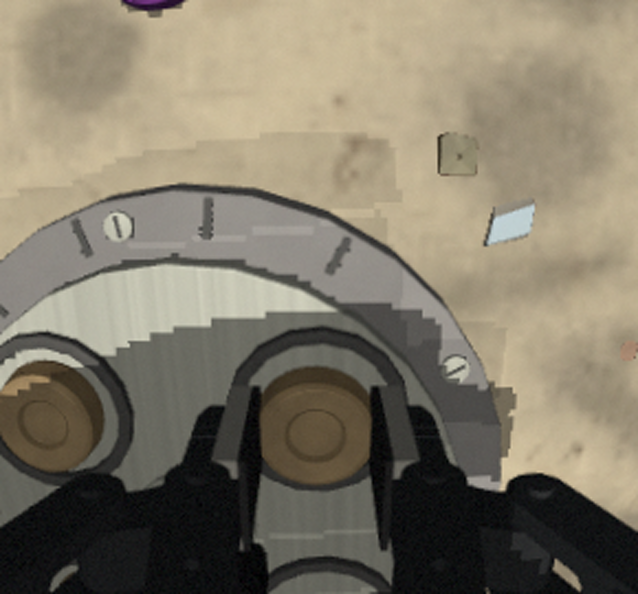

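Emit:
move_arm --commands "20 -0.3 0.4 2 0 0 0;20 0 0 1 0 0 0;20 0 0 0 0 0 0;20 0 0 0 0 0 0"

```text
clock: 10.85
tcp_pos: [578.3, 133.9, 33.3]
tcp_rot: [180.0, 0.0, 90.0]
ft_force: [0.2, -0.0, 0.4]
opening: 26.2
```

Emit:
move_arm --commands "20 0 0 1 0 0 0;20 0 0 0 0 0 0"

```text
clock: 11.05
tcp_pos: [578.3, 133.9, 32.2]
tcp_rot: [-180.0, 0.0, 90.0]
ft_force: [0.3, -0.8, 0.0]
opening: 26.3
```

Emit:
move_arm --commands "20 0 0 0.5 0 0 0;20 0 0 0 0 0 0"

```text
clock: 11.25
tcp_pos: [578.3, 133.9, 32.0]
tcp_rot: [180.0, 0.0, 90.0]
ft_force: [-0.7, -0.4, 1.3]
opening: 26.3
```

Emit:
move_arm --commands "20 0 0 0.5 0 0 0;20 0 0 0 0 0 0"

```text
clock: 11.45
tcp_pos: [578.4, 133.9, 31.8]
tcp_rot: [180.0, 0.0, 90.0]
ft_force: [-1.9, -0.1, 6.5]
opening: 26.3
```

Emit:
move_arm --commands "30 0 0 0 0 0 0;33 0 0 0 0 0 0;36 0 0 0 0 0 0;39 0 0 0 0 0 0;42 0 0 0 0 0 0;44 0 0 0 0 0 0;44 0 0 0 0 0 0;44 0 0 -15 0 0 0;44 0 0 -40 0 0 0;44 0 0 -40 0 0 0;44 0 0 0 0 0 0"

```text
clock: 12.55
tcp_pos: [580.4, 134.3, 132.2]
tcp_rot: [179.5, -0.1, 90.0]
ft_force: [-0.9, -0.3, 0.4]
opening: 43.9
```

```bash
python3 lk.py w9.png
```

```text
[579.35558615 134.09920213 129.76292671] 44.15896486556579 [ 0.40719586 -0.33175505  0.60522854]
centre [544.66  96.53] ang 1.52 -12623.8505859375
0 [579.8 133.5] indep [580. 134.] 4052.9814453125
1 [507.7 131.6] indep [507.9 131.5] 4110.927734375
2 [509.6  59.5] indep [509.7  60.8] 1400.0595703125
3 [581.7  61.4] indep [581.5  61.4] 3186.4267578125
```

View pics/zw9.png

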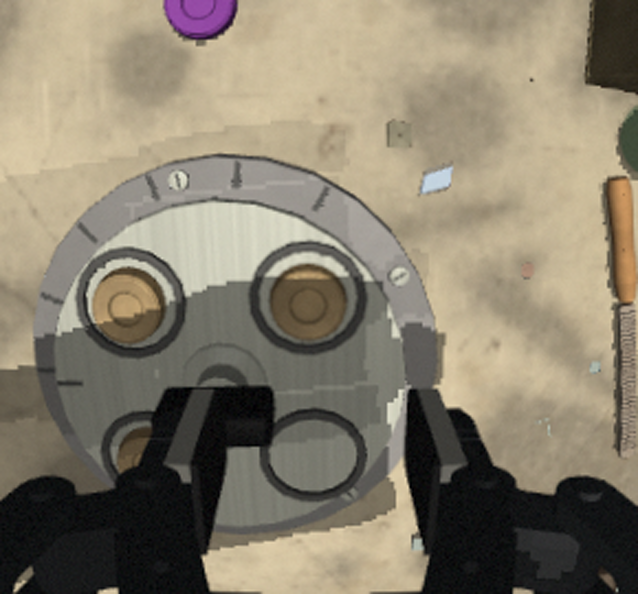

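Emit:
move_arm --commands "46 -43 7 0 0 0 0;46 -43 7 0 0 0 0;46 -44 7 0 0 0 0;46 -44 8 0 0 0 0;46 -44 8 0 0 0 0;46 -44 7 0 0 0 0;46 -44 7 0 0 0 0;46 0 0 35 0 0 0;46 0 0 35 0 0 0;46 0 0 0 0 0 0;46 0 0 0 0 0 0"

```text
clock: 13.7
tcp_pos: [629.1, -171.9, 56.3]
tcp_rot: [-179.9, -0.0, 90.0]
ft_force: [0.5, 0.8, 0.5]
opening: 46.1
```

```bash
cat > ck.py <<'E'
from h import *
import sys
p=snap('wrist',sys.argv[1]);p['fish']=1
o=env.get_obs();print(o['tcp_pos'],o['opening'],o['ft_force'])
for s in env.silhouettes(p,'cap_a'):
    print(round(s['conf'],2),s['bbox'],cylfit(p,s['bbox'],float(sys.argv[2]),x0=[630,-170]),p['image'][s['pixels']].mean(0).round())
E
python3 ck.py w10.png 0; python3 ck.py w10.png 0
```

```text
[ 629.74656395 -171.99677831   57.45303559] 45.960040739340904 [ 1.19171985 -0.08585919  0.51261943]
0.84 [339.2, 185.6, 382.8, 223.4] (array([ 708.5, -163.4]), array([ 0.2, -3.2, -0.1,  3.3])) [ 55. 100. 182.]
0.75 [236.0, 195.7, 279.4, 235.0] (array([ 633.6, -171.2]), array([-0.5, -3. ,  0.5,  3.3])) [101.  85.  62.]
[ 630.09573635 -171.9996948    58.18292929] 46.1634647755135 [ 0.39590383 -0.86026151  0.28938159]
0.89 [231.5, 196.0, 276.3, 235.1] (array([ 632. , -172.2]), array([ 0.4, -3. , -0.4,  3.2])) [103.  87.  63.]
0.67 [339.6, 183.0, 376.2, 219.7] (array([ 707.7, -161.8]), array([-3.1, -3.5,  3.5,  3.9])) [ 55. 100. 183.]
```

View pics/w10.png

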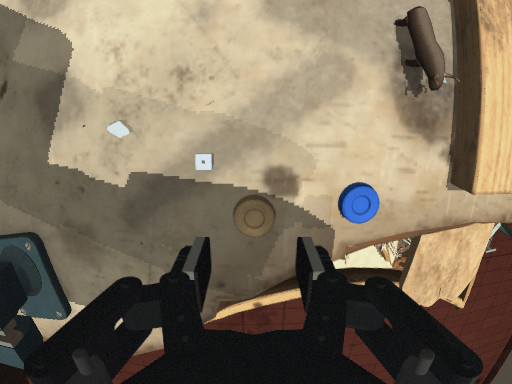

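Emit:
move_arm --commands "46 0 2 25 0 0 0;46 0 0 20 0 0 0;46 0 0 8 0 0 0;46 0 0 0 0 0 0;46 0 0 0 0 0 0"

```text
clock: 14.4
tcp_pos: [631.8, -172.2, 4.4]
tcp_rot: [179.9, 0.0, 90.0]
ft_force: [-0.1, 0.2, 1.0]
opening: 46.1
```

```bash
python3 ck.py w11.png 0; python3 ck.py w11.png 0
```

```text
[ 631.84231366 -172.25173392    4.55724033] 45.92407591749073 [-0.3672185   0.16485644  1.35796323]
0.97 [360.8, 209.1, 411.1, 255.6] (array([ 708.5, -162.5]), array([-1.8, -4.4,  2.4,  5.2])) [ 47.  92. 175.]
0.87 [224.8, 224.4, 279.1, 277.6] (array([ 632.5, -172.1]), array([-1.9, -2.1,  1.9,  2.7])) [95. 80. 58.]
[ 631.72957943 -172.25295978    4.42996512] 46.06155132651402 [-0.07070371  0.49021978  0.02599355]
0.98 [360.9, 207.0, 409.6, 257.7] (array([ 708.1, -162.6]), array([-2.7, -2.4,  3.2,  3. ])) [ 47.  92. 175.]
```

View pics/w11.png

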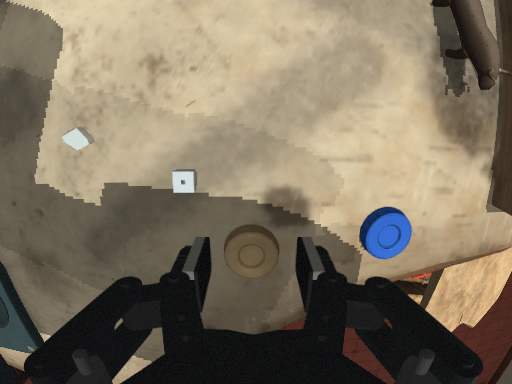

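Cap at px (251,250), centred between the fingers (208–298). Lower 1 mm, grip, lift.

Emit:
move_arm --commands "46 0 0 1 0 0 0;46 0 0 0 0 0 0;20 0 0 0 0 0 0;20 0 0 0 0 0 0;20 0 0 0 0 0 0;20 0 0 0 0 0 0;20 0 0 0 0 0 0;20 0 0 -5 0 0 0;20 0 0 -10 0 0 0;20 0 0 -30 0 0 0;20 0 0 -45 0 0 0;20 0 0 -40 0 0 0;20 0 0 0 0 0 0" --newtons 40

```text
clock: 15.9
tcp_pos: [633.4, -172.8, 138.6]
tcp_rot: [179.5, 0.2, 90.0]
ft_force: [0.5, 0.2, -0.0]
opening: 26.6
```

```bash
python3 ck.py w12.png 130
```

```text
[ 632.31875697 -172.42249112  135.75863702] 26.51245026440742 [-0.08526082  1.05521141 -1.47957578]
0.98 [227.7, 224.6, 280.9, 281.4] (array([ 635.4, -176.2]), array([-1.4,  0.4,  1.5, -0.3])) [101.  86.  62.]
0.63 [311.3, 161.1, 339.1, 188.7] (array([ 672.2, -131.4]), array([-16.1, -16.3,  17.3,  17.9])) [ 59. 108. 197.]
```

View pics/w12.png

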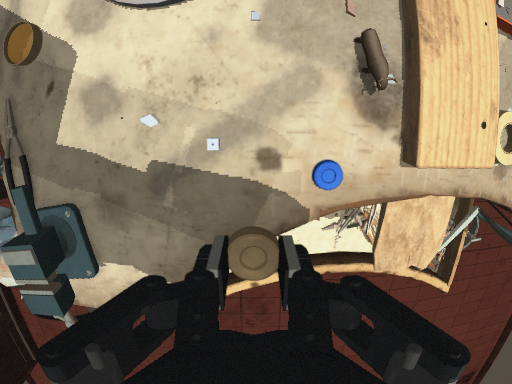

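Emit:
move_arm --commands "20 46 -10 0 0 0 0;20 47 -10 0 0 0 0;20 47 -10.5 0 0 0 0;20 47 -10.5 0 0 0 0;20 47 -10.5 0 0 0 0;20 0 0 38 0 0 0;20 0 0 35 0 0 0;20 0 0 0 0 0 0;20 0 0 0 0 0 0;20 0 0 0 0 0 0"

```text
clock: 17.0
tcp_pos: [580.4, 61.6, 60.4]
tcp_rot: [179.9, 0.0, 90.0]
ft_force: [1.0, -0.7, -0.1]
opening: 26.3
```

```bash
python3 lk.py w13.png
```

```text
[580.45255187  61.57288801  60.64080082] 26.6010100338449 [-0.10670516  0.4124761   0.70356492]
centre [544.97  95.94] ang 0.87 -13931.58984375
0 [580.5 132.5] indep [580.  133.2] 4320.0
1 [508.4 131.4] indep [508.  130.8] 4277.3759765625
2 [509.5  59.3] indep [509.   59.6] 3037.5439453125
3 [581.6  60.4] indep [581.7  60.7] 2370.9541015625
```

View pics/zw13.png

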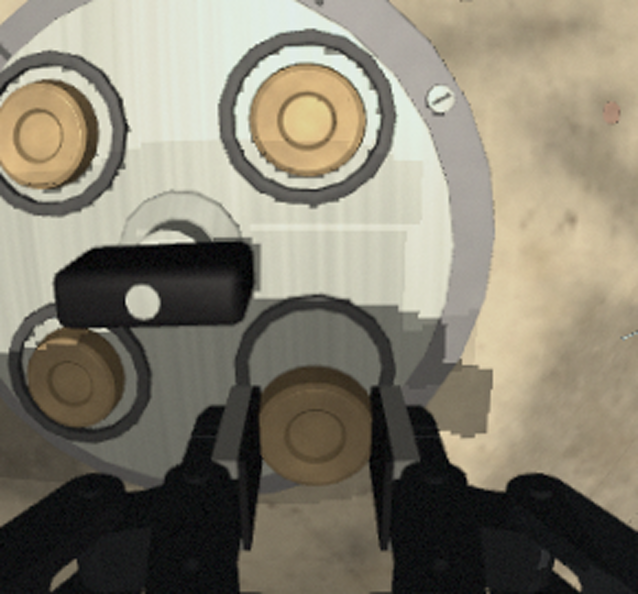

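Emit:
move_arm --commands "20 0 0.3 12 0 0 0;20 0 0 10 0 0 0;20 0 0 3 0 0 0;20 0 0 2 0 0 0;20 0 0 0 0 0 0;20 0 0 0 0 0 0"

```text
clock: 17.65
tcp_pos: [580.2, 61.9, 32.3]
tcp_rot: [180.0, 0.0, 90.0]
ft_force: [-0.1, 0.1, 0.3]
opening: 26.5
```

```bash
python3 lk.py w14.png
```

```text
[580.15343949  61.92916966  32.32939929] 26.563771057185782 [-0.30135427  0.11246935 -0.74543696]
centre [544.65  96.08] ang 1.98 -13101.7060546875
0 [579.4 133.4] indep [579.9 134. ] 4320.0
1 [507.4 130.9] indep [507.3 130.7] 4290.876953125
2 [509.9  58.8] indep [509.4  59.1] 2360.345703125
3 [581.9  61.3] indep [583.2  61.4] 2300.5888671875
```

View pics/zw14.png

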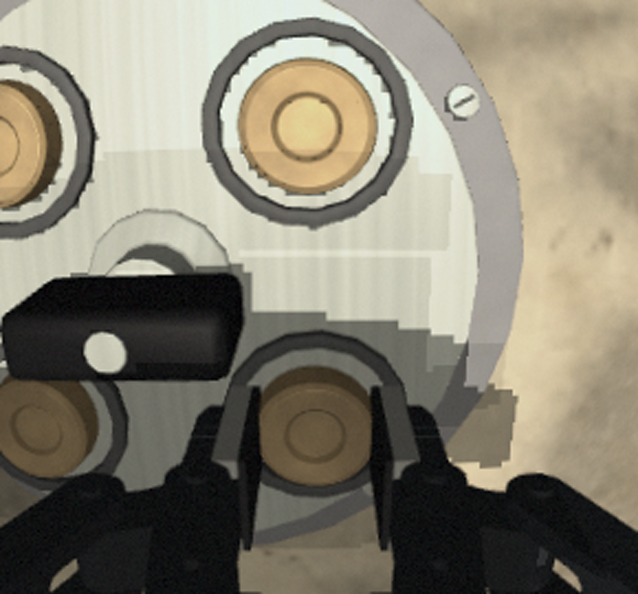

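Cap is centred in the ring (~(316,425) zoomed). Lower to contact and release.

Emit:
move_arm --commands "20 0 0 0.7 0 0 0;20 0 0 0.5 0 0 0;20 0 0 0 0 0 0"

```text
clock: 18.0
tcp_pos: [580.3, 61.9, 31.8]
tcp_rot: [180.0, 0.0, 90.0]
ft_force: [-1.2, -0.0, 7.1]
opening: 26.6
```

Emit:
move_arm --commands "30 0 0 0 0 0 0;33 0 0 0 0 0 0;36 0 0 0 0 0 0;39 0 0 0 0 0 0;42 0 0 0 0 0 0;44 0 0 0 0 0 0;44 0 0 0 0 0 0;44 0 0 -15 0 0 0;44 0 0 -40 0 0 0;44 -10 -18 -40 0 0 0;44 -10 -17 -20 0 0 0;44 0 0 0 0 0 0;44 0 0 0 0 0 0"

```text
clock: 19.3
tcp_pos: [545.3, 41.9, 147.1]
tcp_rot: [179.9, 0.0, 90.0]
ft_force: [0.7, 0.1, -0.2]
opening: 44.2
```

```bash
python3 lk.py w15.png
```

```text
[545.31121772  42.0257736  146.23985847] 43.86665747790131 [ 0.62545858  0.15874649 -0.14507401]
centre [544.54  96.73] ang 1.21 -16748.51953125
0 [579.8 133.5] indep [578.  133.3] 4320.0
1 [507.7 132. ] indep [508.4 130.7] 4320.0
2 [509.2  59.9] indep [509.7  59.8] 4008.4287109375
3 [581.4  61.4] indep [581.2  61.5] 4167.51953125
```

View pics/zw15.png

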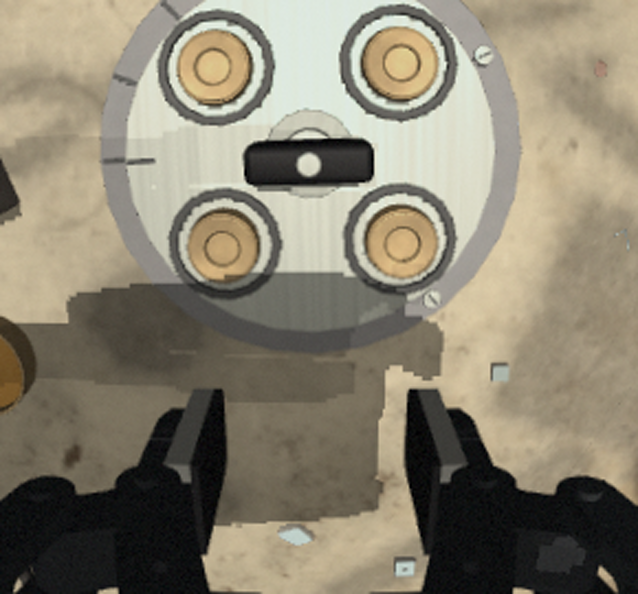

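Run:
```python
from h import *
p=env.read_camera('wrist');p['fish']=1
for z in(70,72,74): print(onz(p,250.2,135,z),onz(p,250.5,134.1,z))
g=cv2.cvtColor(p['image'],cv2.COLOR_RGB2GRAY)
m=np.zeros_like(g);m[115:160,205:300]=(g[115:160,205:300]<60)
n,l,st,c=cv2.connectedComponentsWithStats(m);k=1+np.argmax(st[1:,4]);v,u=np.nonzero(l==k)
P=np.array([onz(p,a,b,72) for a,b in zip(u,v)],np.float32);print(st[k],cv2.minAreaRect(P))
```

```text
[544.59400702  96.12540291] [544.81513769  96.79420068]
[544.61125774  96.33558043] [544.8303658   96.99826093]
[544.62850845  96.54575796] [544.8455939   97.20232118]
[ 221  123   59   22 1029] ((544.3872680664062, 97.42396545410156), (42.56837463378906, 15.02332878112793), 1.840280532836914)
```

Emit:
move_arm --commands "40 27 0 0 0 0 -0.0;40 27 0 0 0 0 0;40 0 0 0 0 0 -0.15;40 0 0 0 0 0 -0.15;40 0 0 0 0 0 -0.15;40 0 0 0 0 0 -0.15;40 0 0 0 0 0 -0.15;40 0 0 0 0 0 -0.15;40 0 0 0 0 0 -0.15;40 0 0 0 0 0 -0.15;40 0 0 0 0 0 -0.15;40 0 0 0 0 0 -0.15;40 0 0 0 0 0 -0.09;40 0 0 0 0 0 0;40 0 0 0 0 0 0"

```text
clock: 20.9
tcp_pos: [545.1, 96.2, 145.3]
tcp_rot: [-180.0, -0.1, -179.0]
ft_force: [-0.1, 0.6, 0.4]
opening: 40.0
```

```bash
python3 lk.py w16.png;python3 -c "
from h import *
o=env.get_obs();print(o['tcp_rot'],o['joints'],o['torque'])"
```

```text
[545.0868007   96.08970309 145.45121772] 40.22657253842262 [0.37664266 0.69578715 0.52588314]
centre [544.74  96.58] ang 1.41 -15799.287109375
0 [579.9 133.5] indep [580.2 132.7] 3891.8115234375
1 [507.8 131.7] indep [507.8 131.1] 4193.39453125
2 [509.6  59.6] indep [509.7  60. ] 4022.8115234375
3 [581.7  61.4] indep [580.2  61.5] 3813.70703125
[-1.79993614e+02 -5.62001187e-02 -1.79038752e+02] [ 3.16154309e+00  2.83989476e+01  1.04687569e+02 -5.77776578e-03
  4.69698873e+01 -8.77957632e+01] [-0.01016835 -0.00598242 -0.01459649]
```

View pics/zw16.png

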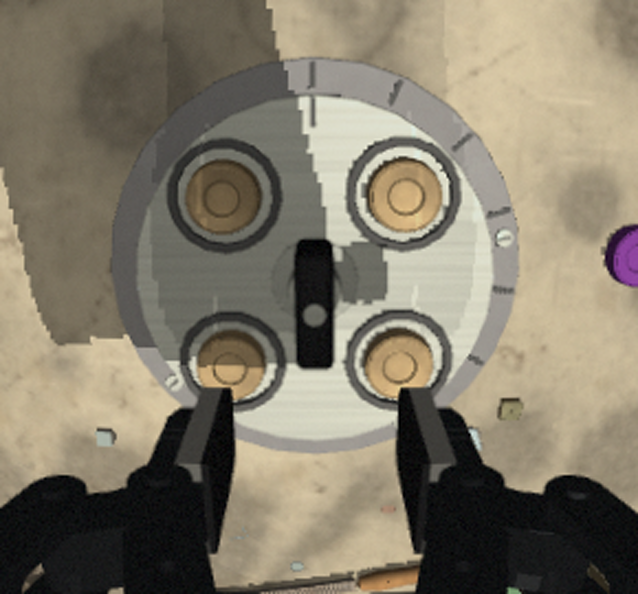

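Emit:
move_arm --commands "40 0.3 0.5 35 0 0 0;40 0 0 35 0 0 0;40 0 0 18 0 0 0;40 0 0 10 0 0 0;40 0 0 0 0 0 0;40 0 0 0 0 0 0" --newtons 80

```text
clock: 21.55
tcp_pos: [545.1, 96.5, 48.6]
tcp_rot: [-180.0, 0.0, -178.9]
ft_force: [-1.0, 0.3, 0.9]
opening: 39.9
```

```bash
python3 lk.py w17.png
```

```text
[545.28551976  96.47665804  48.97750375] 40.01185045242354 [-0.22765682 -0.36811175  0.68448375]
centre [544.62  96.01] ang 0.99 -13683.150390625
0 [580.1 132.7] indep [578.1 132.8] 2945.390625
1 [507.9 131.4] indep [508.2 131.4] 4063.4228515625
2 [509.2  59.3] indep [509.8  60.6] 4170.3857421875
3 [581.3  60.6] indep [580.2  61.4] 2905.2392578125
```

View pics/zw17.png

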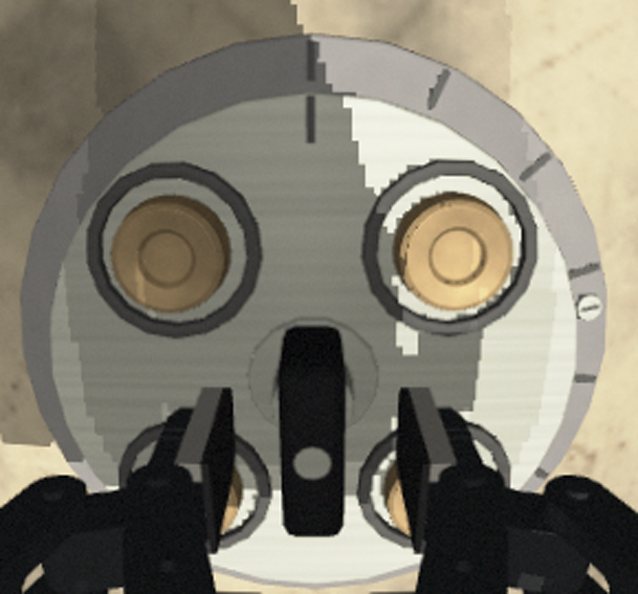

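Emit:
move_arm --commands "0 0 0 0 0 0 0;0 0 0 0 0 0 0;0 0 0 0 0 0 0;0 0 0 0 0 0 0;0 0 0 0 0 0 0;0 0 0 0 0 0 0;0 0 0 0 0 0 0" --newtons 80

```text
clock: 22.3
tcp_pos: [545.1, 95.9, 49.2]
tcp_rot: [-180.0, 0.1, -178.9]
ft_force: [-1.6, -6.3, 8.2]
opening: 12.4
```

```bash
python3 lk.py w18.png;python3 -c "
from h import *
o=env.get_obs();print(o['tcp_rot'],o['torque'])"
```

```text
[545.18645016  95.89024467  49.22188078] 12.647586777311645 [-1.58920425 -5.33941875  8.07147711]
centre [545.    96.25] ang 1.08 -11355.2724609375
0 [580.4 133. ] indep [576.7 133.8] 1696.451171875
1 [508.3 131.6] indep [508.2 131.6] 4015.7685546875
2 [509.6  59.5] indep [509.7  60.7] 4146.330078125
3 [581.7  60.9] indep [581.7  60.1] 1823.4052734375
[-1.79963347e+02  9.21667316e-02 -1.78885879e+02] [-0.82380509  0.2656649   0.21031724]
```

View pics/zw18.png

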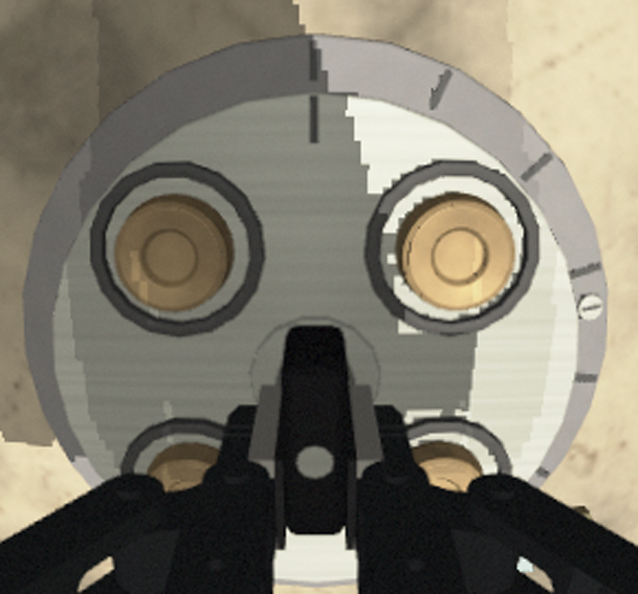

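Emit:
move_arm --commands "0 0.3 -0.6 0 0 0 0;0 0 0 0 0 0 0.07;0 0 0 0 0 0 0.07;0 0 0 0 0 0 0.07;0 0 0 0 0 0 0.07;0 0 0 0 0 0 0.07;0 0 0 0 0 0 0.07;0 0 0 0 0 0 0;0 0 0 0 0 0 0"

```text
clock: 23.25
tcp_pos: [545.0, 95.1, 49.2]
tcp_rot: [-180.0, 0.1, 157.0]
ft_force: [-0.9, -7.3, 7.8]
opening: 12.2
```

```bash
cat > k.py <<'E'
import sys
from rings import *
p=snap('wrist',sys.argv[1]);p['fish']=1
o=env.get_obs();print(o['tcp_pos'],o['tcp_rot'],o['torque'],o['ft_force'],o['opening'])
i=p['image'][60:330,110:400,::-1];cv2.imwrite('pics/z'+sys.argv[1],cv2.resize(i,None,fx=2.2,fy=2.2,interpolation=cv2.INTER_CUBIC))
# dark line on the plate rim: scan angle at radii 60..73, z=28
g=cv2.cvtColor(p['image'],cv2.COLOR_RGB2GRAY).astype(np.float32)
A=np.arange(-10,130,0.5);S=[]
for a in A:
    th=np.radians(180+1.3-a)
    P=np.array([proj(p,(544.7+r*np.cos(th),96.3+r*np.sin(th),28)) for r in np.arange(62,73,1)],np.float32)
    S.append(cv2.remap(g,P[:,0].reshape(1,-1),P[:,1].reshape(1,-1),cv2.INTER_LINEAR)[0].mean())
S=np.array(S);D=S-np.array([np.median(S[max(0,j-14):j+15]) for j in range(len(S))])
for j in np.argsort(D)[:6]: print('line?',A[j],D[j].round(1))
E
python3 k.py w19.png
```

```text
[544.9985413   95.13775089  49.19554854] [1.79999790e+02 1.12728668e-01 1.57050687e+02] [-1.03915708  0.15420661  0.11473171] [-1.68813699 -7.06200709  7.17778783] 12.597777417018566
line? 24.0 -102.8
line? 23.5 -97.3
line? 24.5 -94.6
line? 25.0 -38.0
line? 23.0 -37.8
line? 53.0 -16.6
```

View pics/zw19.png

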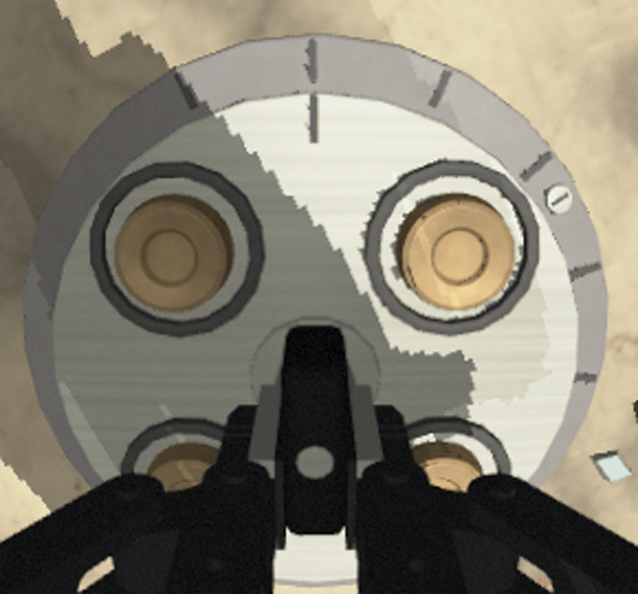

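Emit:
move_arm --commands "0 0 0 0 0 0 0.07;0 0 0 0 0 0 0.07;0 0 0 0 0 0 0.07;0 0 0 0 0 0 0.07;0 0 0 0 0 0 0.07;0 0 0 0 0 0 0.07;0 0 0 0 0 0 0.07;0 0 0 0 0 0 0.07;0 0 0 0 0 0 0.07;0 0 0 0 0 0 0.07;0 0 0 0 0 0 0.07;0 0 0 0 0 0 0.06;0 0 0 0 0 0 0;0 0 0 0 0 0 0;0 0 0 0 0 0 0"

```text
clock: 24.8
tcp_pos: [544.0, 94.2, 49.2]
tcp_rot: [-179.9, 0.1, 109.5]
ft_force: [-6.2, -17.2, 11.5]
opening: 12.5
```

```bash
python3 k.py w20.png; python3 -c "
from h import *
p=snap('wrist','w21.png');p['fish']=1
for s in env.silhouettes(p,'cap_a'): print(s['bbox'],round(s['conf'],2),cylfit(p,s['bbox'],28,x0=[545,96]))"
```

```text
[543.95043251  94.14809727  49.18920169] [-1.79924337e+02  8.80893848e-02  1.09508534e+02] [-2.59514926  0.88870693  0.19607513] [ -6.33153126 -16.31460799  12.18973327] 12.750538419295184
line? 71.5 -101.8
line? 71.0 -101.1
line? 72.0 -78.2
line? 70.5 -55.4
line? 72.5 -27.2
line? 126.0 -21.7
[178.9, 260.2, 210.2, 281.1] 0.96 (array([518.8,  58.4]), array([ -9.4, -12.3,   8.9,  15.2]))
[293.0, 147.2, 346.1, 199.8] 0.76 (array([567. , 143.8]), array([-1.8, -2.2,  1.9,  2.4]))
[295.6, 0.0, 345.7, 19.0] 0.74 (array([535.7, 230. ]), array([ -4.1, -19.2,   4.8,  17.9]))
[162.0, 147.6, 218.1, 203.1] 0.68 (array([499.7, 118.8]), array([-0.3, -0.8,  0.3,  0.9]))
[298.6, 261.2, 328.6, 284.2] 0.67 (array([590.7,  82.3]), array([ -9.5, -11.1,   9.9,  13.9]))
```

View pics/zw20.png

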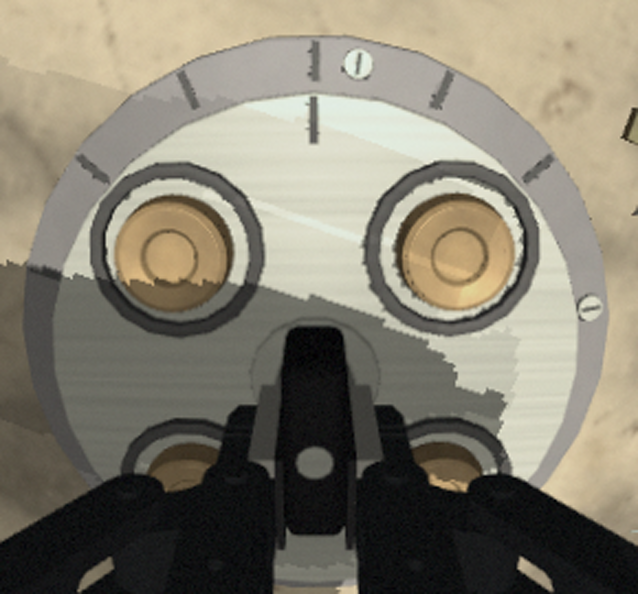

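Emit:
move_arm --commands "0 0 0 0 0 0 0;0 0 0 0 0 0 0;0 0 0 0 0 0 0;0 0 0 0 0 0 0;0 0 0 0 0 0 0;0 0 0 0 0 0 0;0 0 0 0 0 0 0;0 0 0 0 0 0 0"

```text
clock: 25.75
tcp_pos: [544.0, 94.1, 49.2]
tcp_rot: [-179.9, 0.1, 109.5]
ft_force: [-6.9, -16.3, 11.0]
opening: 12.4
```

```bash
python3 k.py w22.png
python3 - <<'E'
from h import *
q=snap('top','t2.png'); snap('scene','s2.png')
a=cv2.imread('pics/s2.png');cv2.imwrite('pics/s2z.png',cv2.resize(a[150:290,140:340],None,fx=3.8,fy=3.8,interpolation=cv2.INTER_CUBIC))
for k in('amber_tin','doming_block'):
    for s in env.silhouettes(q,k)[:1]: print(k,s['bbox'])
E
```

```text
[543.95530477  94.14156019  49.20254294] [-1.79926738e+02  8.91572955e-02  1.09510314e+02] [-2.64393439  0.87945268  0.14826503] [ -6.29577121 -17.3215861   11.63638397] 12.655705863406745
line? 71.5 -101.5
line? 71.0 -101.3
line? 72.0 -77.9
line? 70.5 -55.2
line? 72.5 -27.2
line? 126.0 -21.5
amber_tin [278.9, 245.6, 294.6, 271.5]
```

View pics/s2z.png

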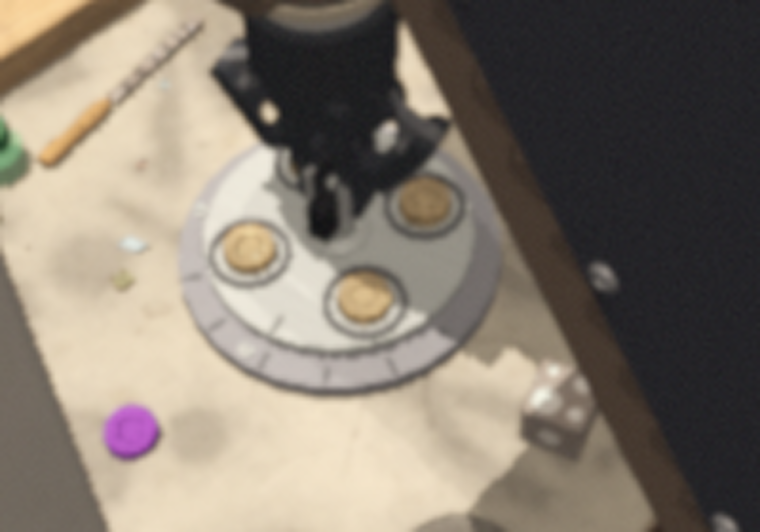

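Stable: the caps are seated and the plate is holding at about 71.5°. Handing in.

```bash
python3 -c "
from workcell import env
print(env.close_job())"
```

```text
the job is handed in; nothing more can be done
None
```

Both spare brass caps are in the two empty nests and released. The knob is turned clockwise to the third click and still gripped at an 80 N setting. I handed the job in at about 26 s of the 61 s allowed.

**Plate angle:** the wrist camera put the plate's dark line at about 71.5° against 72° for the third click. It lined up with the fourth mark and did not move over a 0.9 s hold.

**Caps:** just before the turn, all four caps lay flat and centred inside their rings. After the turn, three looked seated. The fourth was mostly hidden by the gripper in the last pictures.

**Bystanders:** the tin's outline in the last top view stayed within a few pixels of its starting place. The network missed the doming block in that view, but the scene picture still shows it beside the table, and nothing came near it.

**Side force:** the wrist read a steady sideways push of about 18 N at the end, from a small misalignment between the grip and the turning axis. It was not growing, so I left it as it was.

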